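Free the torch from its dock and light up the wine label

ROBOT

A 6-joint arm with a two-finger parallel gripper is mounted at the origin on a cart in front of the work surface, level with it; the furniture and walls round the work are solid. World frame = base frame: x ahead of the robot, y to its left, z up, the work surface at z = 0. Lengths are in m, angles in degrees, forces in N, time in s.
With the tool pointing down it reaches from about 0.25 to 0.725 m from the base axis. Payload 9.7 kg.
Tool frame: the origin (TCP) lies midway between the tips of the shut fingers; the grasp point (between the pads) lies 19 mm behind it; z points along the fingers, y is the line along which they close (so a half turn about z gives the same grasp; the last joint's range is limited). The gripper opens to 85 mm and grips with 20 to 120 N. Pads are 22 mm wide; open, the fingers measure 114 mm over their backs; the gripper's body (76 mm by 85 mm) begins 54 mm behind the grasp point. The pads swing forward as they close: fully open they stand 13 mm farther back than shut.
Start: joints at [-63.656, 4.979, 10.078, 95.1, 0, 90], TCP at [0.244, -0.493, 0.203] pointing down, gripper open.
Joint ranges: [-179.16, 179.16], [-48.56, 103.87], [-65.8, 70.77], [-126.05, 130.52], [-82.76, 87.17], [-180, 180]. Speed limits (degrees/s): [127.2, 127.2, 147.25, 180, 180, 180].

INTERFACE

Orientations are given as [roll, pitch, yaw] about the fixed x, y, z axes, in that order (R = Rz(yaw) Ry(pitch) Rx(roll)).
In Python, from workcell import * gives the robot as it stands.
- The arm moves only by the tool servo_tool, never from a script. Its argument "moves" is a list of rows, each a list of 4 numbers: the shift along the world's x, y, z in cm, then the turn about the world's z in rad. A call has 1 to 20 rows; each row is the pose to reach, as a shift and turn from the pose commanded when the call began; what a row does not reach only later rows make up. A row lasts 1/12 s, in which the tool goes at most 41.7 mm and 7.16 degrees, less where a joint would pass 70% of its speed; a pose out of reach is approached as far as the arm can. A call with a gripper value outside its range is refused whole. "claw" is the closure, from 0 (fully open) to 1 (shut), set as the call begins (left out, the last holds). The fingers move at their own pace and stop on an object; "force" is the grip in N (left out, the last holds). Time passes only in rows, so rows that repeat a pose let the fingers close. It gives the time, the measured TCP pose, the force, the opening and the grip force at its end, in the units of the state.
- get_obs(): the state, without advancing time (a new reading comes with each control period).
- camera(name): name is "scene" or "top" or "wrist"; returns the picture (400x640x3 uint8, red, green, blue); there is no depth.
- get_calibration(name): a dict with "fx", "fy", "cx", "cy" (pixels), "rvec" (rotation vector, rad) and "tvec" (3), from world to camera coordinates, as OpenCV has them; the wrist camera has in their place "tool_from_camera" (4x4, takes a point from camera to tool coordinates, whose origin is the TCP and whose axes are the flange's). Camera axes: x right, y down, z forward; pixel columns grow to the right and rows downward; lengths in m; the calibration is good to about 2 mm. A picture is of the moment at which its call begins: read the wrist's pose just before it. get_calibration takes no time and is no camera call.
- job_done(): hands the job in; it is judged then, once.
The state is a dict: "time": time; "q": joint angles; "qd": joint speeds; "joint_efforts": joint torques, N m; "ee_pos": TCP position; "tcp_rot": TCP orientation; "wrist_force": force on the tool from outside, world axes, zero at the start; "torque": the same for the moment, N m; "opening": finger opening in m; "grasp_force": force on a finger pad.
Only numpy, scipy, OpenCV 4.12 (cv2) and the standard library are available. Lean on these libraries where they do the work, as an engineer would, in place of code of your own. Each camera call takes 0.05 s, during which the arm holds its last target. There are 200 camera calls.

TASK

The pocket torch stands lens-down in its charging dock, locked in by a quarter-turn keeper. While the torch is still seated, turn the keeper fully open, by its upright black knob; then draw the torch out and aim it at the middle of the front label of the still wine bottle (the shorter, straight-sided bottle with round shoulders among the two taller sparkling ones with sloping shoulders), slanting down from the front and well tilted from vertical, lens about 20 cm from the label. Finish while still holding it steady in the air like that, with the keeper left open; do not push the bottles or the other things about.

Things in the scene. Friction and masses are not known exactly. Their poses are not given: they have to be found in the camera images.
- torch: dark metal torch, 163 mm long, about 160 g. Origin: centre of the lens face; z runs from lens to tail, so the light (taken as on) shines along -z. Head 46 mm in diameter from z = 0 to 35 mm, then a flat shoulder, then a straight round body 28 mm in diameter up to the tail, where to grip it. At the start upright, lens down, loose in the dock's cup; its yaw does not matter.
- torch_tail (a point): centre of the torch's tail end, 163 mm along its z axis from the lens
- dock: charging dock fixed to the worktop: base plate 78 x 150 x 8 mm (its own x, y) with a round open cup for the torch. Origin: on the worktop under the cup's axis; z up. Cup floor z = 8 mm, rim z = 40 mm, 50 mm wide inside, 66 mm outside: lift the torch straight up by over 35 mm to clear it. The keeper's post stands at y = -62 mm.
- keeper (a joint): flat steel keeper on the post, a vertical hinge: 0 = closed (its 16 mm wide tongue lies over the shoulder of the torch's head), 1.571 = fully open, at the stop (tongue points along the dock's -x). Opens counter-clockwise seen from above, stays where left, takes about 1 N at the knob. Starts at 0 to 0.2.
- keeper_hinge (a point): point on the keeper's vertical hinge axis, 44 mm above the worktop, 62 mm from the torch's axis
- keeper_grip (a point): point on the axis of the keeper's upright round black knob, 10 mm below its top; knob 18 mm in diameter, top 84 mm above the worktop; the flat arm under it has its top face at 52 mm. The knob circles 55 mm from the hinge axis: closed it lies toward the dock's -x -y from the hinge, open toward +x -y.
- wine: still wine bottle, dark glass, 78 mm in diameter, 301 mm tall, straight sides, round shoulders, pale label; stands on the worktop at the back. Origin: centre of its underside; its -x axis points out of the front of the label, roughly toward the robot.
- wine_label (a point): middle of the wine bottle's front label, on the glass, 92 mm above the bottle's foot
- sparkling_1: sparkling wine bottle, 87 mm in diameter, 330 mm tall, sloping shoulders, at the back; leave it. Origin: centre of its underside
- sparkling_2: another sparkling wine bottle, 87 mm in diameter, 330 mm tall, sloping shoulders, at the back; leave it. Origin: centre of its underside
- jigger: steel double jigger, 45 mm in diameter, 80 mm tall, on the worktop to the left of the dock; leave it. Origin: centre of its underside
- stopper: chrome bottle stopper, 36 mm in diameter, 65 mm tall, standing on its ball; leave it. Origin: centre of its underside
- bitters: small dropper bottle, 33 mm in diameter, 102 mm tall, behind the dock; leave it. Origin: centre of its underside
- toothpicks: small jar with a black cap, 45 mm in diameter, 105 mm tall, behind the dock; leave it. Origin: centre of its underside
- tongs: ice tongs lying flat, 34 x 160 x 12 mm, on the left; leave them. Origin: centre of the underside

How it is judged (in metres and radians):
On the way, in this order (a step that is already met when the one before it is completed fails the run):
1. the keeper is turned fully open (to within about 10 degrees of its stop) while the torch is still seated in the dock (value of joint keeper above 1.4 rad and distance between torch and dock below 0.02 m), for 0.2 s.
2. the torch is drawn up out of the cup, in the gripper (z of torch in the frame of dock above 0.06 m and contact force between torch and the fingers above 2 N), for 0.2 s.
At the end, for the whole second after the job is handed in: Keeper above 1.4 rad; torch held still, lens over 10 cm and tail over 15 cm up, touching no dock or bottle; its axis passes within 3 cm (each way) of the label middle, 10 to 32 cm ahead of the lens; lens 10 cm or more in front of the bottle axis; torch tilted over 0.5 rad from vertical (value of joint keeper above 1.4 rad and height (world z) of torch above 0.1 m and height (world z) of torch_tail above 0.15 m and linear speed of torch below 0.03 m/s and contact force between torch and the fingers above 2 N and x of wine_label in the frame of torch between -0.03 and 0.03 m and y of wine_label in the frame of torch between -0.03 and 0.03 m and z of wine_label in the frame of torch between -0.32 and -0.1 m and x of torch in the frame of wine below -0.1 m and angle between torch's own z axis and vertical above 0.5 rad and contact force between torch and dock below 0.1 N and contact force between torch and wine below 0.1 N and contact force between torch and sparkling_1 below 0.1 N and contact force between torch and sparkling_2 below 0.1 N); the arm keeps its last pose, push and grip.
It fails at once if a bottle is pushed more than 3 cm or tipped over (distance of any of wine, sparkling_1, sparkling_2 from where it was at the start of the episode above 0.03 m or angle between any of wine, sparkling_1, sparkling_2's own z axis and vertical above 0.5 rad).
It fails at once if one of the small things round the work is pushed more than 3 cm or knocked over (distance of any of jigger, stopper, bitters, toothpicks, tongs from where it was at the start of the episode above 0.03 m or angle between any of jigger, stopper, bitters, toothpicks's own z axis and vertical above 0.5 rad).
It also fails if it takes over 56 s, if anything falls off the work surface, if the arm or the gripper's body presses on something with over 40 N, if the wrist force passes 120 N, or if a joint passes its speed limit or range.

## Working session

There is one attempt and no reset: what is moved stays moved. The work goes in short steps, Python scripts to look and compute and a tool call to move; the robot and the scene stay as the last step left them, time stands still between calls to the robot, and variables do not carry over. Pictures are saved under pics/ and viewed, at most 10 in all, crops included, and the job is handed in when it is done.

Besides the shell and the picture viewer there is one more tool, called as a command line: name --pt "numbers of a row" for each row, then --argument value for the rest. servo_tool: Moves the arm, as the interface text tells. Its arguments: {"type":"object","properties":{"moves":{"type":"array","items":{"type":"array","items":{"type":"number"}}},"claw":{"type":"number"},"force":{"type":"number"}},"required":["moves"]}

```bash
mkdir -p pics; ls; python3 - <<'E'
from workcell import *
import cv2
print(get_obs())
for n in("scene","top"):
    cv2.imwrite(f"pics/{n}0.png",camera(n)[:,:,::-1]); print(n,get_calibration(n))
print(get_calibration("wrist"))
E
```

```text
pics
{'time': 0.0, 'q': array([-6.36547502e+01,  5.01019713e+00,  1.00342447e+01,  9.51000633e+01,
       -4.86983127e-04,  9.00015015e+01]), 'qd': array([ 0.07239789,  0.04563064, -0.01249624, -0.10931659,  0.01419452,
        0.01947795]), 'joint_efforts': array([-3.05121837e-03, -5.20387888e+01,  4.64806867e+01,  1.61532999e-02,
       -3.28179954e-05, -7.75123699e-07]), 'ee_pos': array([ 0.24395483, -0.49263123,  0.20218989]), 'tcp_rot': array([-1.79923984e+02,  4.88974787e-04,  2.63437489e+01]), 'wrist_force': array([ 0.06790438, -0.09896237,  0.20602214]), 'torque': array([-0.05936068, -0.03089231,  0.00315347]), 'grasp_force': 0.0, 'opening': 0.08583275968991311}
scene {'fx': 454.0045431505509, 'fy': 454.0045431505509, 'cx': 314.63131808186034, 'cy': 203.88975586344503, 'rvec': array([ 0.94676444, -2.14565983,  1.35970087]), 'tvec': array([0.42345453, 0.25375808, 1.11222741])}
top {'fx': 390.51036331285184, 'fy': 390.51036331285184, 'cx': 317.65813644926186, 'cy': 198.36769517710954, 'rvec': array([ 2.1629036 , -2.17419626,  0.25379379]), 'tvec': array([0.06821256, 0.57476368, 1.07729231])}
{'fx': 360.6026429126369, 'fy': 360.6026429126369, 'cx': 322.55563343197326, 'cy': 199.54912566710718, 'tool_from_camera': array([[-7.47120462e-04, -9.50682595e-01, -3.10164546e-01,
         7.93569873e-02],
       [ 9.99999688e-01, -6.30820540e-04, -4.75264256e-04,
         3.06901146e-04],
       [ 2.56167290e-04, -3.10164804e-01,  9.50682770e-01,
        -1.70669375e-01],
       [ 0.00000000e+00,  0.00000000e+00,  0.00000000e+00,
         1.00000000e+00]])}
```

View pics/scene0.png

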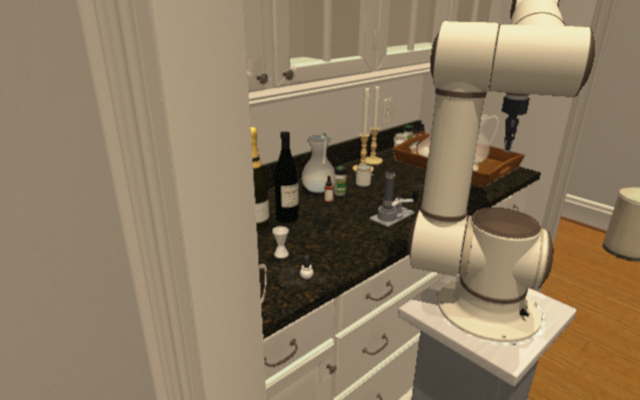

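View pics/top0.png

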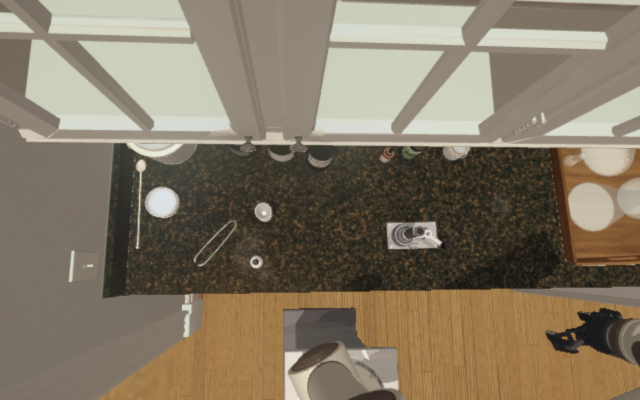

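```bash
python3 - <<'E'
import cv2,numpy as np
s=cv2.imread("pics/scene0.png");t=cv2.imread("pics/top0.png")
a=cv2.resize(s[120:290,245:425],(400,378),interpolation=2)
b=cv2.resize(t[205:265,375:455],(400,300),interpolation=2)
c=cv2.resize(t[130:280,190:350],(400,375),interpolation=2)
d=np.zeros((600,800,3),np.uint8); d[:378,:400]=a; d[300:600,400:]=b; d[:300,400:]=c[:300]
cv2.imwrite("pics/m1.png",d)
E
```

```text
(no output)
```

View pics/m1.png

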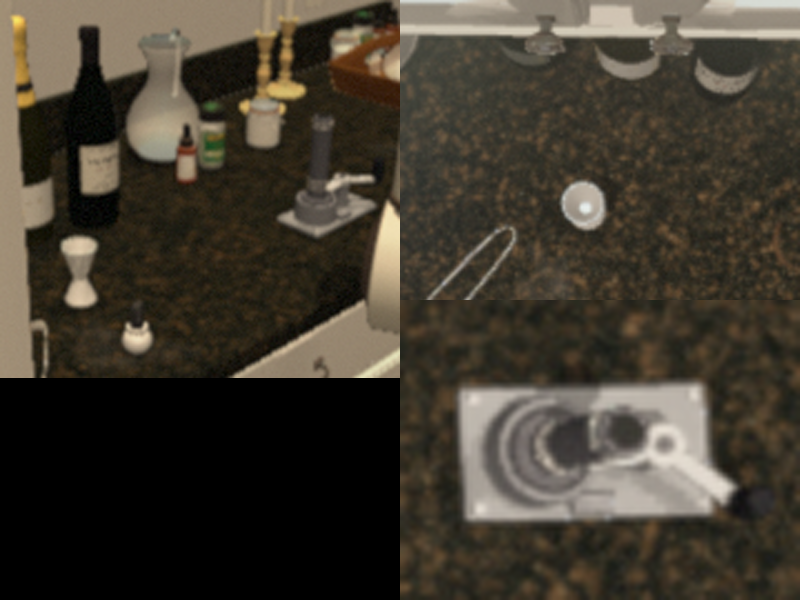

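```bash
cat > h.py <<'E'
from workcell import *
import cv2,numpy as np
from scipy.spatial.transform import Rotation as Ro
def cam(name,obs=None):
    c=get_calibration(name);K=[c["fx"],c["fy"],c["cx"],c["cy"]]
    if name=="wrist":
        o=obs or get_obs();T=np.eye(4);T[:3,:3]=Ro.from_euler("xyz",o["tcp_rot"],degrees=True).as_matrix();T[:3,3]=o["ee_pos"]
        T=T@c["tool_from_camera"];return K,T[:3,:3],T[:3,3]
    R=Ro.from_rotvec(c["rvec"]).as_matrix();return K,R.T,-R.T@c["tvec"]
def ray(C,p):
    K,R,o=C;d=R@np.array([(p[0]-K[2])/K[0],(p[1]-K[3])/K[1],1]);return o,d/np.linalg.norm(d)
def onz(C,p,z): o,d=ray(C,p);return (o+d*(z-o[2])/d[2]).round(4)
def proj(C,P):
    K,R,o=C;v=R.T@(np.array(P)-o);return (K[0]*v[0]/v[2]+K[2],K[1]*v[1]/v[2]+K[3])
def cross(C1,p1,C2,p2):
    o1,d1=ray(C1,p1);o2,d2=ray(C2,p2);s=np.linalg.lstsq(np.c_[d1,-d2],o2-o1,rcond=None)[0]
    a,b=o1+s[0]*d1,o2+s[1]*d2;return ((a+b)/2).round(4),np.linalg.norm(a-b).round(4)
E
python3 - <<'E'
from h import *
t=cam("top");s=cam("scene");print(t[2],s[2])
m=lambda x,y:(375+(x-400)/5,205+(y-300)/5)
for p in [(460,388),(705,383),(712,515),(467,520)]:print("corner",onz(t,m(*p),.008))
print("hinge",onz(t,m(663,440),.055),"knob",onz(t,m(750,500),.08),"tail?",onz(t,m(628,433),.171))
n=lambda x,y:(245+x/2.222,120+y/2.222)
c=lambda x,y:(190+(x-400)/2.5,130+y/2.5)
print("wine foot edge",onz(s,n(95,225),0),"label plane z.092",onz(s,n(100,168),.092),"label top view",onz(t,c(727,80),.092))
print("top neck",onz(s,n(90,30),.301))
print("jig",onz(t,c(584,205),.08),"stopper",onz(t,(257,262),.05),"bitters",onz(t,(386,156),.08),"tooth",onz(t,(410,152),.1))
E
```

```text
[0.39427746 0.1451404  1.14849663] [-0.37244405  0.91983697  0.70423157]
corner [ 0.5082 -0.1434  0.008 ]
corner [ 0.5106 -0.2929  0.008 ]
corner [ 0.4319 -0.2923  0.008 ]
corner [ 0.4302 -0.1444  0.008 ]
hinge [ 0.4732 -0.2482  0.055 ] knob [ 0.4377 -0.287   0.08  ] tail? [ 0.4685 -0.1884  0.171 ]
wine foot edge [0.6803 0.0727 0.    ] label plane z.092 [0.6779 0.0627 0.092 ] label top view [0.6702 0.0587 0.092 ]
top neck [0.6856 0.069  0.301 ]
jig [0.5314 0.2165 0.08  ] stopper [0.3965 0.235  0.05  ] bitters [ 0.6925 -0.13    0.08  ] tooth [ 0.6992 -0.1943  0.1   ]
```

servo_tool --pt "5 6 6 0.3" --pt "19.6 22.3 10 1.11" --pt "19.6 22.3 10 1.11" --pt "19.6 22.3 10 1.11" --pt "19.6 22.3 10 1.11" --pt "19.6 22.3 10 1.11" --pt "19.6 22.3 10 1.11" --pt "19.6 22.3 10 1.11" --pt "19.6 22.3 10 1.11" --pt "19.6 22.3 10 1.11" --pt "19.6 22.3 10 1.11" --pt "19.6 22.3 10 1.11" --pt "19.6 22.3 10 1.11" --pt "19.6 22.3 10 1.11" --pt "19.6 22.3 10 1.11"

```text
time: 1.35
ee_pos: [0.4397, -0.2703, 0.3028]
tcp_rot: [-180.0, -0.0, 89.8]
wrist_force: [-0.0, 0.9, -0.4]
opening: 0.0857
grasp_force: 0.0
```

```bash
python3 - <<'E'
from h import *
o=get_obs();print(o["time"],o["q"].round(1),o["ee_pos"].round(4),o["tcp_rot"].round(2))
C=cam("wrist",o);im=camera("wrist")[:,:,::-1];cv2.imwrite("pics/w1.png",im)
for P in [(.4702,-.188,.171),(.4732,-.25,.055),(.4377,-.287,.084)]:print(np.round(proj(C,P),1))
E
```

```text
1.35 [-31.6   3.9  20.4 106.4   0.   58.6] [ 0.4397 -0.2703  0.3028] [-1.7999e+02 -1.0000e-02  8.9820e+01]
[360.8  77.7]
[351.8 135.6]
[321.1 173. ]
```

View pics/w1.png

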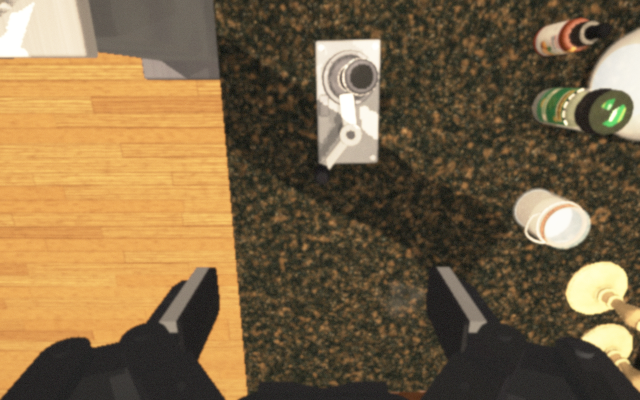

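```bash
python3 - <<'E'
from h import *
C=cam("wrist");im=cv2.imread("pics/w1.png")
print("hinge",onz(C,(350,134.5),.055),"tail",onz(C,(360.5,77),.171),"knob",onz(C,(323,173),.084))
for p in [(316,41),(380,39),(379,162),(317,164)]:print(onz(C,p,.008))
c=cv2.resize(im[30:190,295:405],(825,1200)[0:2],interpolation=2)[:1200]
cv2.imwrite("pics/w1c.png",cv2.resize(im[100:190,300:395],(633,600),interpolation=2))
E
```

```text
hinge [ 0.4711 -0.2486  0.055 ] tail [ 0.4699 -0.1874  0.171 ] knob [ 0.4399 -0.287   0.084 ]
[ 0.432  -0.1446  0.008 ]
[ 0.5079 -0.1427  0.008 ]
[ 0.5134 -0.2911  0.008 ]
[ 0.432  -0.2935  0.008 ]
```

View pics/w1c.png

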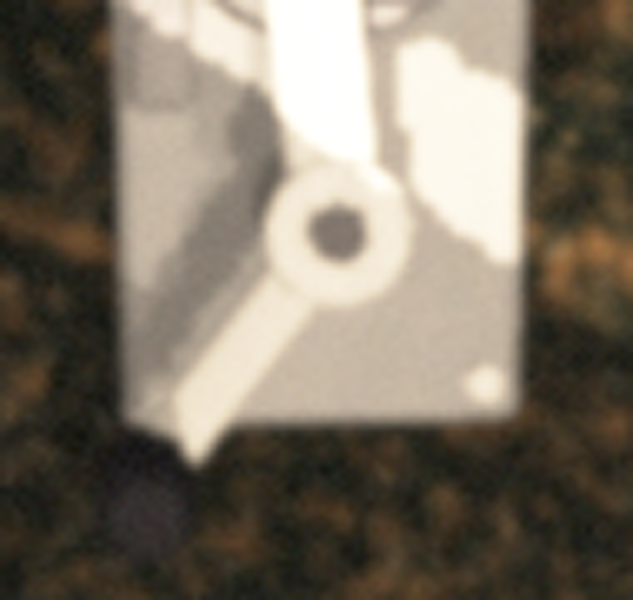

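servo_tool --pt "-0.1 -2.1 -4" --pt "-0.1 -2.1 -12" --pt "-0.1 -2.1 -18" --pt "-0.1 -2.1 -22" --pt "-0.1 -2.1 -24.3" --pt "-0.1 -2.1 -24.3" --pt "-0.1 -2.1 -24.3" --pt "-0.1 -2.1 -24.3"

```text
validation failed for argument at $.mo...
```

Rows need all four numbers.

servo_tool --pt "-0.1 -2.1 -4 0" --pt "-0.1 -2.1 -12 0" --pt "-0.1 -2.1 -18 0" --pt "-0.1 -2.1 -22 0" --pt "-0.1 -2.1 -24.3 0" --pt "-0.1 -2.1 -24.3 0" --pt "-0.1 -2.1 -24.3 0" --pt "-0.1 -2.1 -24.3 0"

```text
time: 2.07
ee_pos: [0.4378, -0.2903, 0.059]
tcp_rot: [-179.8, -0.1, 89.9]
wrist_force: [-0.5, -0.2, 1.0]
opening: 0.0858
grasp_force: 0.0
```

servo_tool --pt "0 0 0 0" --pt "0 0 0 0" --pt "0 0 0 0" --pt "0 0 0 0" --pt "0 0 0 0" --pt "0 0 0 0" --pt "0 0 0 0" --pt "0 0 0 0" --pt "0 0 0 0" --pt "0 0 0 0" --claw 1 --force 25

```text
time: 2.9
ee_pos: [0.439, -0.2909, 0.0598]
tcp_rot: [-180.0, -0.0, 89.9]
wrist_force: [-0.1, 0.7, -0.0]
opening: 0.0002
grasp_force: 0.0
```

```bash
python3 - <<'E'
from h import *
im=camera("wrist")[:,:,::-1];C=cam("wrist");print(np.round([proj(C,(.4718,-.2487,.055)),proj(C,(.439,-.2916,.084)),proj(C,get_obs()["ee_pos"])],1))
s=camera("scene")[:,:,::-1]
cv2.imwrite("pics/w2.png",np.vstack([cv2.resize(im,(640,400))[:, :],cv2.resize(s[165:235,355:455],(286,200)).copy() if 0 else cv2.copyMakeBorder(cv2.resize(s[165:235,355:455],(286,200)),0,0,0,354,0)]))
E
```

```text
[[388.8 160.7]
 [322.6 266.8]
 [322.7 242.8]]
```

View pics/w2.png

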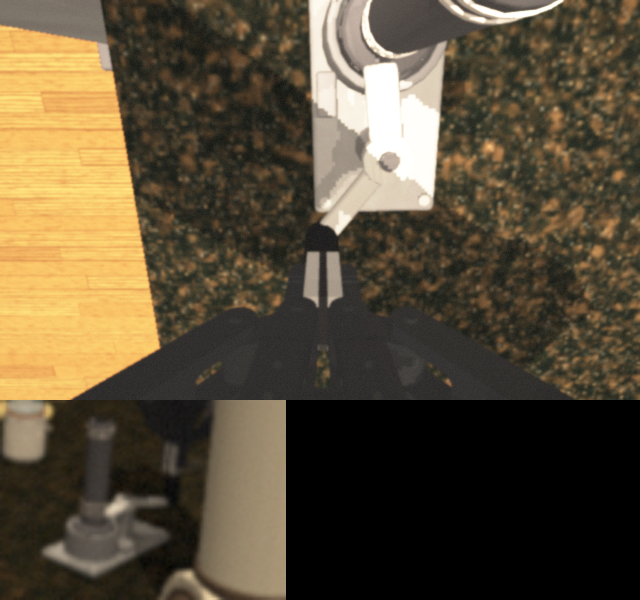

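```bash
python3 - <<'E'
from h import *
C=cam("wrist");s=cam("scene")
im=cv2.imread("pics/w2.png")
for y in (228,237,245):print(onz(C,(321,y),.084))
print(onz(s,(415.5,194),.084), np.round([proj(s,get_obs()["ee_pos"]),proj(s,(.439,-.29,.084)),proj(s,(.4718,-.2487,.055))],1))
s2=camera("scene")[:,:,::-1]
cv2.imwrite("pics/w3.png",np.hstack([cv2.resize(im[170:320,260:400],(420,450),interpolation=2),cv2.resize(s2[160:225,385:440],(380,450),interpolation=2)]))
E
```

```text
[ 0.4384 -0.2726  0.084 ]
[ 0.4383 -0.2769  0.084 ]
[ 0.4383 -0.2807  0.084 ]
[ 0.4205 -0.2689  0.084 ] [[414.2 197. ]
 [414.7 190.7]
 [398.8 198.8]]
```

View pics/w3.png

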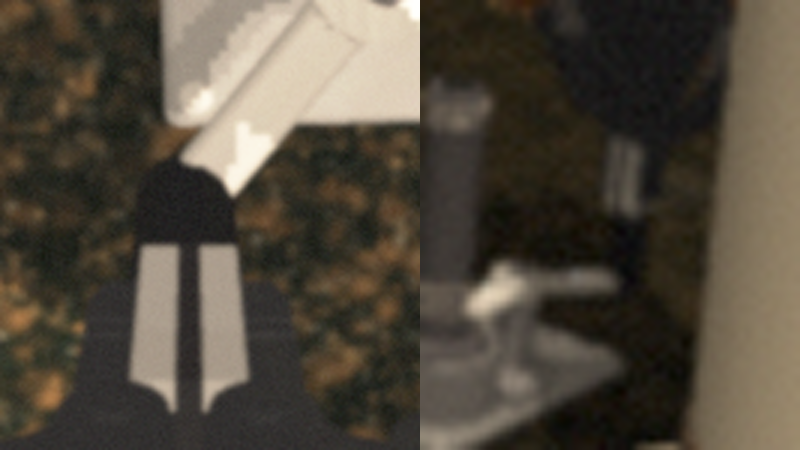

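servo_tool --pt "0 0 0.5 0" --pt "0 0 0.5 0" --pt "0 0 0.5 0" --pt "0 0 0.5 0" --pt "0 0 0.5 0" --pt "0 0 0.5 0" --pt "0 0 -1 0" --pt "0 0 -2 0" --pt "0 0 -2 0" --pt "0 0 -2 0" --claw 0

```text
time: 3.88
ee_pos: [0.4385, -0.2905, 0.0392]
tcp_rot: [-179.9, -0.1, 89.9]
wrist_force: [-0.3, -1.0, 0.5]
opening: 0.0854
grasp_force: 0.0
```

servo_tool --pt "0 0 0 0" --pt "0 0 0 0" --pt "0 0 0 0" --pt "0 0 0 0" --pt "0 0 0 0" --pt "0 0 0 0" --pt "0 0 0 0" --pt "0 0 0 0" --pt "0 0 0 0" --claw 1 --force 25

```text
time: 4.63
ee_pos: [0.439, -0.291, 0.0401]
tcp_rot: [180.0, 0.0, 89.9]
wrist_force: [-2.0, -0.5, 2.9]
opening: 0.0164
grasp_force: 25.1
```

servo_tool --pt "0.4 -0.3 0 0" --pt "0.8 -0.5 0 0" --pt "1.25 -0.7 0 0" --pt "1.7 -0.87 0 0" --pt "2.2 -1.0 0 0" --pt "2.64 -1.07 0 0" --pt "3.1 -1.1 0 0" --pt "3.6 -1.1 0 0" --pt "4.1 -1.05 0 0" --pt "4.55 -0.97 0 0" --pt "5.0 -0.84 0 0" --pt "5.46 -0.67 0 0" --pt "5.9 -0.46 0 0" --pt "6.3 -0.22 0 0" --pt "6.7 0.07 0 0" --pt "7.06 0.37 0 0" --pt "7.3 0.6 0 0" --pt "7.3 0.6 0 0" --pt "7.3 0.6 0 0"

```text
time: 6.22
ee_pos: [0.5117, -0.2855, 0.0398]
tcp_rot: [-179.9, 0.1, 89.9]
wrist_force: [-4.9, -3.6, 3.2]
opening: 0.0166
grasp_force: 25.7
```

```bash
python3 - <<'E'
from h import *
o=get_obs();p=o["ee_pos"];print(p,np.degrees(np.arctan2(p[1]+.2487,p[0]-.4718))+360,np.hypot(p[1]+.2487,p[0]-.4718))
E
```

```text
[ 0.51167085 -0.28547325  0.03980295] 317.3143734247411 0.05423980191441819
```

servo_tool --pt "0 0 0 0" --pt "0 0 0 0" --pt "0 0 0 0" --pt "0 0 0 0" --pt "0 0 0 0" --pt "0 0 0 0" --pt "0 0 4 0" --pt "0 0 8 0" --claw 0

```text
time: 6.88
ee_pos: [0.5104, -0.2839, 0.1183]
tcp_rot: [-179.7, -0.2, 89.9]
wrist_force: [0.6, -0.5, 0.6]
opening: 0.0853
grasp_force: 0.0
```

servo_tool --pt "0 0 4 0" --pt "0 0 8 0" --pt "0 0 12 0.125" --pt "0 0 16 0.25" --pt "0 0 20 0.375" --pt "-3 4 23 0.5" --pt "-6 8 23 0.7" --pt "-9 12 23 0.9" --pt "-11 16 23 1.1" --pt "-11 20 23 1.3" --pt "-11 23 23 1.5" --pt "-11 23 23 1.57" --pt "-11 23 23 1.57" --pt "-11 23 23 1.57" --pt "-11 23 23 1.57" --pt "-11 23 23 1.57" --pt "-11 23 23 1.57"

```text
time: 8.3
ee_pos: [0.4021, -0.0548, 0.35]
tcp_rot: [180.0, 0.0, 179.8]
wrist_force: [0.3, 0.2, 0.9]
opening: 0.0855
grasp_force: 0.0
```

```bash
python3 - <<'E'
from h import *
o=get_obs();print(o["time"],o["q"].round(1),o["ee_pos"].round(4),o["tcp_rot"].round(2))
C=cam("wrist",o);im=camera("wrist")[:,:,::-1];cv2.imwrite("pics/w4.png",im)
for P in [(.4705,-.1875,.171),(.4718,-.2487,.055),(.511,-.287,.084),(.65,.063,.092),(.689,.063,0)]:print(np.round(proj(C,P),1))
E
```

```text
8.3 [ -7.8  -8.2  14.3 112.5   0.   -7.5] [ 0.4021 -0.0548  0.35  ] [1.8000e+02 2.0000e-02 1.7976e+02]
[196.8 231.1]
[180.2 198.6]
[146.5 233.9]
[407.2 325.9]
[393.5 310.3]
```

View pics/w4.png

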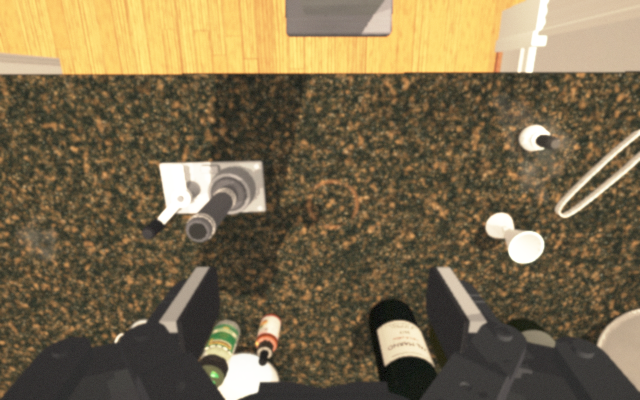

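```bash
python3 - <<'E'
from h import *
C=cam("wrist");s=cam("scene")
def lab(im,x0,y0,x1,y1,th):
    g=im[y0:y1,x0:x1].min(2);m=(g>th).astype(np.uint8);m=cv2.morphologyEx(m,cv2.MORPH_CLOSE,np.ones((5,5)))
    n,l,st,ce=cv2.connectedComponentsWithStats(m);i=1+st[1:,4].argmax()
    c=cv2.findContours((l==i).astype(np.uint8),0,2)[0][0];r=cv2.minAreaRect(c)
    return ce[i]+[x0,y0],cv2.boxPoints(r)+[x0,y0],st[i]
w=cv2.imread("pics/w4.png");sc=cv2.imread("pics/scene0.png")
a=lab(w,362,300,436,384,110);b=lab(sc,272,175,303,215,90);print(a,b)
pa=a[1].mean(0);pb=b[1].mean(0)
print("label w",onz(C,pa,.092),"s",onz(s,pb,.092),"tri",cross(C,pa,s,pb))
print("foot front",onz(C,(388,300),0),"L",onz(C,(370,313),0),"R",onz(C,(409,305),0))
for p in [(201,229),(200,230.5)]:print("tail",onz(C,p,.171))
print("hinge",onz(C,(182,199),.055),"knob",onz(C,(150,231),.084))
print([onz(C,p,.008) for p in [(160,164),(263,162),(265,210)]])
g=w[210:250,180:222];cv2.imwrite("pics/w4c.png",np.hstack([cv2.resize(g,(336,320),interpolation=2),cv2.resize(w[285:390,355:445],(274,320),interpolation=2)]))
E
```

```text
(array([401.82725061, 341.17092457]), array([[375.49755764, 324.32194901],
       [422.00488281, 314.35609818],
       [432.40975952, 362.91219711],
       [385.9024353 , 372.87805176]]), array([  15,   20,   56,   45, 1644], dtype=int32)) (array([288.89160839, 195.64335664]), array([[282., 186.],
       [296., 186.],
       [296., 206.],
       [282., 206.]]), array([ 10,  11,  15,  21, 286], dtype=int32))
label w [0.6802 0.0601 0.092 ] s [0.6777 0.0671 0.092 ] tri (array([0.6842, 0.0615, 0.0878]), np.float64(0.0008))
foot front [0.6688 0.0525 0.    ] L [0.694  0.0233 0.    ] R [0.6787 0.0882 0.    ]
tail [ 0.4681 -0.1829  0.171 ]
tail [ 0.4698 -0.1842  0.171 ]
hinge [ 0.4722 -0.2464  0.055 ] knob [ 0.5067 -0.2819  0.084 ]
[array([ 0.4339, -0.2909,  0.008 ]), array([ 0.4317, -0.1415,  0.008 ]), array([ 0.5054, -0.1427,  0.008 ])]
```

View pics/w4c.png

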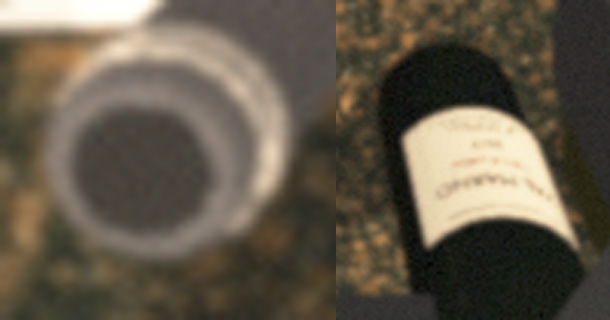

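servo_tool --pt "3 -4 0 0" --pt "5 -8 0 0" --pt "6.8 -12 0 0" --pt "6.8 -13.3 0 0" --pt "6.8 -13.3 0 0" --pt "6.8 -13.3 -2 0" --pt "6.8 -13.3 -5 0" --pt "6.8 -13.3 -8 0" --pt "6.8 -13.3 -11 0" --pt "6.8 -13.3 -14 0" --pt "6.8 -13.3 -17 0" --pt "6.8 -13.3 -20 0" --pt "6.8 -13.3 -22 0" --pt "6.8 -13.3 -23.8 0" --pt "6.8 -13.3 -23.8 0" --pt "6.8 -13.3 -23.8 0"

```text
time: 9.68
ee_pos: [0.4695, -0.1875, 0.1117]
tcp_rot: [180.0, -0.1, 179.8]
wrist_force: [-0.5, -0.0, 0.0]
opening: 0.0855
grasp_force: 0.0
```

servo_tool --pt "0 0 0 0" --pt "0 0 0 0" --pt "0 0 0 0" --pt "0 0 0 0" --pt "0 0 0 0" --pt "0 0 0 0" --pt "0 0 0 0" --pt "0 0 0 0" --pt "0 0 0 0" --claw 1 --force 40

```text
time: 10.43
ee_pos: [0.4705, -0.1879, 0.1127]
tcp_rot: [-180.0, 0.1, 179.9]
wrist_force: [-0.5, 1.3, 5.0]
opening: 0.0269
grasp_force: 39.6
```

servo_tool --pt "0 0 1 0" --pt "0 0 2.5 0" --pt "0 0 4 0" --pt "0 0 5.5 0" --pt "0 0 7 0" --pt "0 0 8.5 0" --pt "0 0 9 0" --pt "0 0 9 0" --pt "0 0 9 0" --pt "0 0 9 0" --pt "0 0 9 0"

```text
time: 11.35
ee_pos: [0.4697, -0.1877, 0.2008]
tcp_rot: [180.0, -0.1, 179.9]
wrist_force: [-0.0, -0.6, -2.0]
opening: 0.0267
grasp_force: 39.7
```

servo_tool --pt "1.5 0 0 0" --pt "3.5 0 0 0" --pt "5.5 0 0 0" --pt "6.8 0 0 0" --pt "6.8 0 0 0" --pt "6.8 0 -2 0" --pt "6.8 0 -4 0" --pt "6.8 0 -6 0" --pt "6.8 0 -7 0" --pt "6.8 0 -8 0" --pt "6.8 0 -8 0" --pt "6.8 0 -8 0" --pt "6.8 0 -8 0"

```text
time: 12.43
ee_pos: [0.5384, -0.188, 0.1231]
tcp_rot: [-180.0, 0.1, 179.9]
wrist_force: [-0.1, 0.1, -1.7]
opening: 0.0268
grasp_force: 39.7
```

servo_tool --pt "-0.6 0 0 0" --pt "-1.2 0 0 0" --pt "-1.9 0 0.1 0" --pt "-2.6 0 0.2 0" --pt "-3.4 0 0.2 0" --pt "-4.1 0 0.2 0" --pt "-4.9 0 0.15 0" --pt "-5.6 0 0.05 0" --pt "-5.6 0 0.05 0" --pt "-5.6 0 0.05 0" --force 20

```text
time: 13.27
ee_pos: [0.4818, -0.188, 0.1226]
tcp_rot: [-180.0, 0.0, 179.9]
wrist_force: [2.1, 0.2, -0.6]
opening: 0.0268
grasp_force: 39.4
```

servo_tool --pt "-0.7 0 -0.15 0" --pt "-1.4 0 -0.3 0" --pt "-2.15 0 -0.55 0" --pt "-2.8 0 -0.85 0" --pt "-3.5 0 -1.15 0" --pt "-4.2 0 -1.5 0" --pt "-4.7 0 -1.8 0" --pt "-5.1 0 -2.1 0" --pt "-5.1 0 -2.1 0" --pt "-5.1 0 -2.1 0"

```text
time: 14.1
ee_pos: [0.4308, -0.1879, 0.1012]
tcp_rot: [180.0, -0.0, 179.9]
wrist_force: [1.4, 0.3, 0.3]
opening: 0.0268
grasp_force: 37.8
```

```bash
python3 - <<'E'
from h import *
o=get_obs();print(o["time"],o["ee_pos"])
for n in("wrist","scene","top"):cv2.imwrite(f"pics/{n}5.png",camera(n)[:,:,::-1])
w=cv2.imread("pics/wrist5.png");s=cv2.imread("pics/scene5.png");t=cv2.imread("pics/top5.png")
d=np.zeros((600,800,3),np.uint8);d[:375,:600]=cv2.resize(w,(600,375))
d[375:,:400]=cv2.resize(s[165:235,345:470],(400,225),interpolation=2);d[375:,400:]=cv2.resize(t[195:265,370:495],(400,225),interpolation=2)
cv2.imwrite("pics/m5.png",d)
E
```

```text
14.1 [ 0.43080783 -0.18788702  0.10117081]
```

View pics/m5.png

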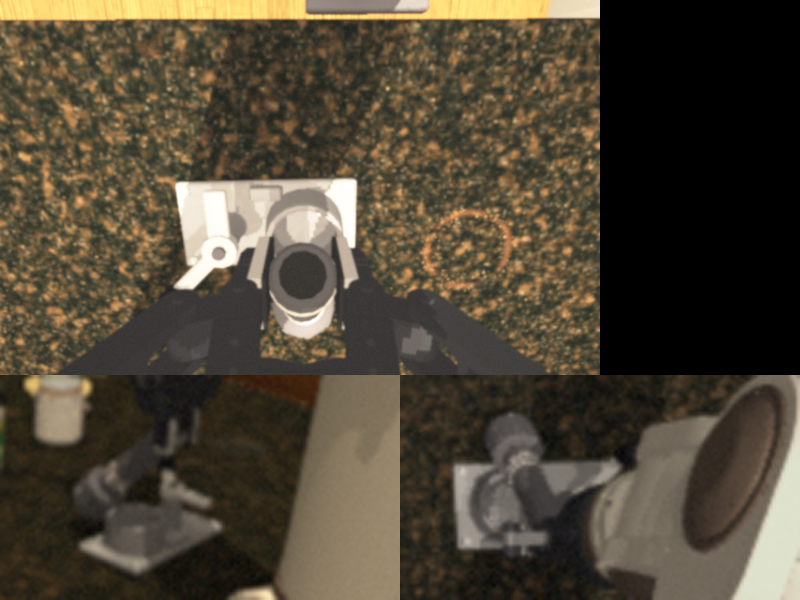

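```bash
python3 - <<'E'
from h import *
from scipy.optimize import brentq
W,s,t=cam("wrist"),cam("scene"),cam("top")
ee=get_obs()["ee_pos"]
for ps in [(376,199),(374.5,200),(377,198)]:
  for pt in [(405.9,215.2),(406,214)]:
    H,e=cross(s,ps,t,pt); o,d=ray(W,(324.3,293.3))
    f=lambda k:np.linalg.norm(o+k*d-H)-.1455
    ks=np.linspace(.05,.3,251);v=[f(k) for k in ks]
    for i in range(250):
      if v[i]*v[i+1]<0:
        T=o+brentq(f,ks[i],ks[i+1])*d;u=(T-H)/.1455
        print(H,e,"tail",T.round(3),"u",u.round(3),"tilt",np.degrees(np.arccos(u[2])).round(1),"axis z at tcp x",(H+u*(ee[0]-H[0])/u[0]-ee).round(3))
E
```

```text
[ 0.5237 -0.1883  0.055 ] 0.0025 tail [ 0.423 -0.188  0.16 ] u [-0.691  0.005  0.723] tilt 43.7 axis z at tcp x [0.    0.    0.051]
[ 0.5265 -0.19    0.0535] 0.0048 tail [ 0.425 -0.188  0.158] u [-0.698  0.016  0.716] tilt 44.3 axis z at tcp x [0.   0.   0.05]
[ 0.5261 -0.1878  0.0508] 0.0028 tail [ 0.426 -0.188  0.156] u [-0.689  0.001  0.724] tilt 43.6 axis z at tcp x [0.    0.    0.049]
[ 0.5289 -0.1895  0.0492] 0.0005 tail [ 0.427 -0.188  0.154] u [-0.697  0.013  0.717] tilt 44.2 axis z at tcp x [0.    0.    0.049]
[ 0.5218 -0.1882  0.0593] 0.0061 tail [ 0.421 -0.188  0.164] u [-0.694  0.004  0.72 ] tilt 44.0 axis z at tcp x [0.    0.    0.052]
[ 0.5247 -0.19    0.0578] 0.0083 tail [ 0.423 -0.188  0.161] u [-0.702  0.016  0.712] tilt 44.6 axis z at tcp x [0.    0.    0.051]
```

servo_tool --pt "0 0 0 0" --pt "0 0 0 0" --pt "0 0 0 0" --pt "0 0 2 0" --pt "-1 0 5 0" --pt "-2 0 9 0" --pt "-2 0 13 0" --pt "-2 0 17 0" --pt "-2 0 21 0" --pt "-2 0 24 0" --pt "-2 0 24 0" --pt "-2 0 24 0" --pt "-2 0 24 0" --claw 1 --force 100

```text
time: 15.33
ee_pos: [0.411, -0.1879, 0.3401]
tcp_rot: [180.0, -0.1, 179.9]
wrist_force: [-0.3, 0.1, -2.1]
opening: 0.0251
grasp_force: 98.8
```

servo_tool --pt "0 1 0 0" --pt "0 3 0 0" --pt "0 6 0 0" --pt "0 9 0 0" --pt "0 12 0 0" --pt "0 15 0 0" --pt "0 18 0 0" --pt "0 21 0 0" --pt "0.5 23 -1 0" --pt "1 24.3 -2.5 0" --pt "1.5 24.8 -3.5 0" --pt "1.5 24.8 -4.4 0" --pt "1.5 24.8 -4.4 0" --pt "1.5 24.8 -4.4 0" --pt "1.5 24.8 -4.4 0" --pt "1.5 24.8 -4.4 0" --pt "1.5 24.8 -4.4 0"

```text
time: 16.75
ee_pos: [0.4262, 0.0598, 0.2979]
tcp_rot: [180.0, 0.0, 179.9]
wrist_force: [-0.3, -0.8, -2.3]
opening: 0.0254
grasp_force: 98.9
```

```bash
python3 - <<'E'
from h import *
o=get_obs();print(o["time"],o["ee_pos"].round(4),o["tcp_rot"].round(2),o["grasp_force"])
C=cam("wrist",o);w=camera("wrist")[:,:,::-1];cv2.imwrite("pics/w6.png",w);cv2.imwrite("pics/s6.png",camera("scene")[:,:,::-1])
a=cv2.cvtColor(cv2.imread("pics/wrist5.png"),6);b=cv2.cvtColor(np.ascontiguousarray(w),6)
r=cv2.matchTemplate(b[240:350,270:380],a[262:330,292:358],cv2.TM_CCOEFF_NORMED);print("tail moved",np.array(cv2.minMaxLoc(r)[3])-[22,22],r.max())
m=(w[230:,340:].min(2)>0)
# wine label in this view, by pale colour
g=(w.min(2)>110).astype(np.uint8);g[:200]=0;n,l,st,ce=cv2.connectedComponentsWithStats(g)
for i in range(1,n):
    if st[i,4]>150:print(st[i],ce[i].round(1))
print("pred label",np.round(proj(C,(.672,.06,.092)),1))
E
```

```text
16.75 [0.4262 0.0598 0.2979] [1.7999e+02 4.0000e-02 1.7985e+02] 98.94107430871372
tail moved [-1  1] 0.77684563
[  43  200  133   22 1389] [104.5 205.6]
[498 200  35  15 260] [512.3 206.5]
[ 421  209   56   58 1941] [448.8 238.7]
[ 607  218   33   64 1528] [626.  249.7]
[266 252  23  55 681] [277.5 277.3]
[357 252  23  55 702] [367.6 277.4]
[294 262  60  29 424] [326.6 271.4]
[ 289  314   67   69 2577] [324.2 350.7]
[ 551  315   89   85 6334] [599.9 358.1]
[   0  327   75   73 3335] [ 34.1 362.5]
pred label [323.6 351.1]
```

```bash
python3 - <<'E'
from h import *
s=cam("scene");ee=get_obs()["ee_pos"]
u=np.array([-.695,0,.719]);lens=ee+[.107,0,-.060]
for k in(-.2,-.05,0,.0175,.035,.1):print(k,np.round(proj(s,lens+k*u),1))
d=cv2.absdiff(cv2.imread("pics/scene0.png"),cv2.imread("pics/s6.png")).max(2)>22
x,y=map(int,proj(s,lens))
for r in range(y-34,y+26,2):print(r,"".join("#" if v else "." for v in d[r,x-40:x+60]))
print("x0",x-40)
E
```

```text
-0.2 [291.8 195.4]
-0.05 [313.4 173.3]
0 [321.4 165.1]
0.0175 [324.4 162.1]
0.035 [327.4 159.1]
0.1 [339.  147.2]
131 ..........................................................####################......................
133 ............................................................#################.......................
135 ............................................................#################.......................
137 ............................................................###############.........................
139 ............................................................######..###....###......................
141 ...........................................................##############.###.......................
143 ................................................................#########.###.......................
145 .........................................................############...............................
147 ......................................................#############.................................
149 .....................................
[... 1470 characters left out ...]
...............................................................
179 ....................................................................................................
181 ....................................................................................................
183 ....................................................................................................
185 ....................................................................................................
187 ....................................................................................................
189 ....................................................................................................
x0 281
```

```bash
python3 -c "
from workcell import *
print(job_done())"
```

```text
the job is handed in; nothing more can be done
None
```

I handed the job in at about 17 s with the keeper turned to its stop. The torch is held at about 100 N grip, tilted about 44° and aimed at the wine label, lens about 20 cm away; the aim is checked from the camera images only, and no verdict came back.

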